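Wedge a pipe stub fast in the welding fixture

TASK

Get the thin-walled pipe stub ready for tack welding: run the fixture's sliding bar up until its jaw meets the pipe and the pipe sits in the vee stop, then lay the loose steel wedge flat in the channel behind the bar, thin end leading and flat back to the fence, and slide it along until it jams, so that bar and pipe stay clamped when you let go. Drive it with a firm push but stop as soon as you feel it jam, so the pipe is not crushed; leave it standing, and leave the pliers, wire brush and hammer where they lie.

Things in the scene. Friction and masses are not known exactly. Their poses are not given: they have to be found in the camera images.
- fixture: Welding fixture fixed to the bench: dark steel base plate, x -110 to 150, y -135 to 70, top at z 12 mm. Origin on the bench under the bar's centre line; +x is the way the bar closes, +y the way the wedge is driven. Fence at x -105 to -85, y -130 to 60, top z 36. Bar guide rails x -45 to 30, to y +-32, top z 36; strap over the bar x 9 to 27, top z 45 incl. bolts.
- channel (a point): Start of the wedge channel: point on its floor (base plate top, z 12 mm) at the foot of the fence's +x face (x -85, y -85 in the fixture frame; axes as the fixture's). The wedge's back slides on this face along +y, its ramp on the bar's tail. For y below -25 the plate is bare on the bar side, so the wedge can be laid there with room.
- bar: Bright steel bar, axes as the fixture's; slides along x, 0 to 30 mm, about 1.5 N friction, stays where left. Origin coincides with the fixture's when fully back; starts 0 to 5 mm forward, clamps the pipe at 14 to 18. 36 mm wide, top z 36; jaw face at x 55, to z 60. Tail 40 mm wide: ramp of 0.16 rad like the wedge's, at x -81 for y 0, nearing the fence to +y. Fully back it blocks the channel.
- bar_plate (a point): Centre (z 56 mm) of the upright push plate on the bar: 12 mm thick in x, 30 mm wide in y, rising from the bar's top at z 36 to z 72 mm; x -27 mm, y 0 in the bar's frame. Push it from behind (+x way) or pinch it.
- wedge: Loose bright steel wedge, about 0.45 kg, 24 mm high, tab on top; y -50 to 50, origin at the middle of the underside. Flat back at x -10; ramp on +x side; 12 mm thick at thin end (y +50), 28 at thick end. In place its axes are parallel to the fixture's; it jams with origin at about x -75, y -15 to 15, z 12 mm there. 10 to 20 N drives it fast; self-locking. Starts either side of the fixture.
- wedge_tab (a point): Centre of the wedge's tab, 41 mm above its underside, axes as the wedge's: the tab is 12 mm thick in y, 20 mm wide in x, and rises from the wedge's top (24 mm up) to 58 mm up.
- pipe: Loose thin-walled steel pipe stub standing on the base plate between jaw and vee stop, 48.4 mm outside diameter, 2 mm wall, 65 mm high, 0.15 kg; origin at the centre of its underside. It starts a few mm short of the vee. Clamping it with over 60 N crushes it: keep the push on the wedge or bar under 25 N.
- vee (a point): Centre of the vee stop (dark, 60 mm high) where the pipe's axis comes to lie, 30 mm above the plate. Near x 95 mm in the fixture frame, but bolted up to 2 mm either way along x, so the place where the wedge jams differs by up to 25 mm and must be felt.
- pliers: Bystander: combination pliers, red grips, 155 mm long, lying on the bench; origin under the middle.
- wire_brush: Bystander: wire brush, wooden handle 260 mm long, lying on its side on the bench; origin under the handle's middle.
- hammer: Bystander: hammer with a wooden handle, about 280 mm long, lying on the bench.
Mind the look-alikes: they are no part of the job. Leave any orange look-alike of the wedge alone.

How it is judged:
By the outcome, as a careful person would: the job done as asked, in the order asked, and still so for the second after the job is handed in, with the robot touching nothing.
It also fails if it takes over 72 s, if anything falls off the work surface, if the arm or the gripper's body presses on something with over 40 N, if the wrist force passes 120 N, or if a joint passes its speed limit or range.

ROBOT

A 6-joint arm with a two-finger parallel gripper is mounted at the origin on the work surface. World frame = base frame: x ahead of the robot, y to its left, z up, the work surface at z = 0. Lengths are in m, angles in rad, forces in N, time in s.
With the tool pointing down it reaches from about 0.3 to 0.775 m from the base axis. Payload 14.6 kg.
Tool frame: the origin (TCP) lies on the centre line of the jaws, within the pads' length; the fingertips stand 19 mm ahead of it and the grasp point (between the pads) is the TCP; z points along the fingers, y is the direction in which the jaws open and shut (so a half turn about z gives the same grasp; the last joint's range is limited). The gripper opens to 94 mm and grips with 3 to 60 N. Pads are 16 mm wide; open, the fingers measure 119 mm over their backs; the gripper's body (75 mm by 177 mm) begins 78 mm behind the grasp point.
Start: joints at [-1.258, 0.3, 1.521, -0, 1.321, -0.067], TCP at [0.204, -0.511, 0.224] pointing down, gripper open.
Joint ranges: [-3.03, 3.03], [-0.79, 2.21], [0.23, 2.52], [-1.04, 4.18], [0, 3.07], [-2.55, 2.55]. Speed limits (rad/s): [2.22, 2.22, 2.57, 3.14, 3.14, 3.14].

INTERFACE

Orientations are given as [roll, pitch, yaw] about the fixed x, y, z axes, in that order (R = Rz(yaw) Ry(pitch) Rx(roll)).
In Python, from station import ctrl gives the robot as it stands. The module is installed in compiled form; this text tells all that it offers.
- The arm moves only by the shell command python3 -m creep 'ROWS' [FORCE]. ROWS is a JSON object of lists of equal length, an entry for each row: "translation": the shift along the world's x, y, z in mm, a list of three; "yaw": the turn about the world's z in rad; "gripper": the closure in counts, from 0 (fully open) to 255 (shut). A call has 1 to 5 rows; each row is the pose to reach, as a shift and turn from the pose measured when the call began; what a row does not reach only later rows make up. A row lasts 1/12 s, in which the tool goes at most 41.7 mm and 7.16 degrees, less where a joint would pass 70% of its speed; a pose out of reach is approached as far as the arm can. A call with a gripper value outside its range is refused whole. The fingers move at their own pace and stop on an object; FORCE is the grip in N (left out, the last holds). Time passes only in rows, so rows that repeat a pose let the fingers close. It gives the time, the measured TCP pose, the force and the opening at its end, in the units of the state.
- ctrl.get_obs(): the state, without advancing time (a new reading comes with each control period).
- ctrl.camera(name): name is "scene" or "top"; returns a dict with "pixels" (400x640x3 uint8, red, green, blue), "depth" (400x640 float32, m along the optical axis (not along the pixel's ray), 0 where there is no reading), "fx", "fy", "cx", "cy" (pixels), "R" (3x3) and "t" (3): a world point X has camera coordinates R X + t. Camera axes: x right, y down, z forward; pixel columns grow to the right and rows downward; lengths in m; the calibration is good to about 2 mm. A picture is of the moment at which its call begins.
- ctrl.hand_in(): hands the job in, once; it reports no verdict.
The state is a dict: "time_s": time; "qpos": joint angles; "joint_vel": joint speeds; "tau": joint torques, N m; "ee_pos": TCP position; "eef_rot": TCP orientation; "force": force on the tool from outside, world axes, zero at the start; "moment": the same for the moment, N m; "grip_width": finger opening in m.
Only numpy, scipy, OpenCV 4.12 (cv2) and the standard library are available. Lean on these libraries where they do the work, as an engineer would, in place of code of your own. Each camera call takes 0.05 s, during which the arm holds its last target. There are 200 camera calls.

## Working session

There is one attempt and no reset: what is moved stays moved. The work goes in short steps, Python scripts to look and compute and a shell command to move; the robot and the scene stay as the last step left them, time stands still between calls to the robot, and variables do not carry over. Pictures are saved under pics/ and viewed, about 8 in all and at most 12, crops included, and the job is handed in when it is done.

```bash
mkdir -p pics
cat > h.py <<'E'
import numpy as np, cv2, pickle
from station import ctrl
def snap(name,tag):
    c=ctrl.camera(name); pickle.dump(c,open(f'pics/{tag}.pkl','wb')); cv2.imwrite(f'pics/{tag}.png',c['pixels'][:,:,::-1]); return c
def load(tag): return pickle.load(open(f'pics/{tag}.pkl','rb'))
def ray(c,u,v,z):
    R=np.array(c['R']);t=np.array(c['t']);C=-R.T@t
    d=R.T@np.array([(u-c['cx'])/c['fx'],(v-c['cy'])/c['fy'],1]); return C+d*(z-C[2])/d[2]
def cloud(c):
    v,u=np.mgrid[0:400,0:640]; d=c['depth']; P=np.stack([(u-c['cx'])/c['fx']*d,(v-c['cy'])/c['fy']*d,d],-1)
    return (P-np.array(c['t']))@np.array(c['R'])
def proj(c,X):
    p=np.array(c['R'])@np.array(X)+np.array(c['t']); return p[0]/p[2]*c['fx']+c['cx'],p[1]/p[2]*c['fy']+c['cy']
E
python3 - <<'E'
from h import *
print(ctrl.get_obs())
for n in('top','scene'):
    c=snap(n,n+'0'); print(n,-np.array(c['R']).T@c['t'],c['fx'],(c['depth']>0).mean())
E
```

```text
{'time_s': 0.0, 'qpos': array([-1.25762590e+00,  3.00463148e-01,  1.52157185e+00,  8.16603839e-06,
        1.32070957e+00, -6.65865121e-02]), 'joint_vel': array([-2.12361025e-03,  5.02202153e-04,  1.45864469e-03,  6.50774553e-07,
        1.42524999e-03, -1.58246799e-03]), 'tau': array([ 3.85137264e-04, -5.31808949e+01, -3.52735305e+01,  7.08678877e-02,
        2.44425447e-02, -1.12758078e-04]), 'ee_pos': array([ 0.20381409, -0.5105841 ,  0.22389459]), 'eef_rot': array([-3.14044382e+00, -8.45373381e-05,  3.79754865e-01]), 'force': array([ 0.68814709,  0.7753921 , -1.03593593]), 'moment': array([-0.00488732,  0.01421936, -0.03599217]), 'grip_width': 0.09402965162550495}
top [ 0.50899447 -0.03874712  1.48494257] 483.89978196748643 0.9960625
scene [1.26690268 0.46487711 0.8749038 ] 427.2582829179376 0.99603125
```

View pics/top0.png

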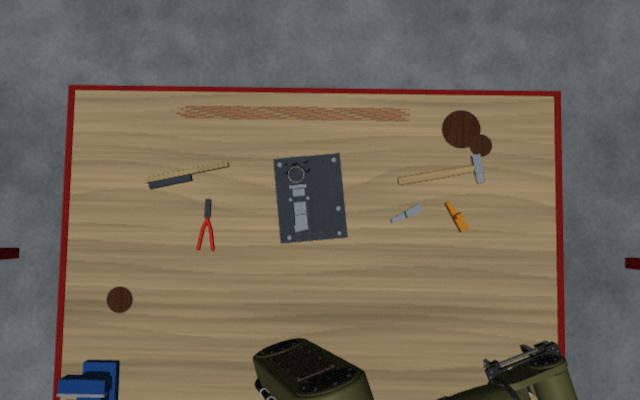

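View pics/scene0.png

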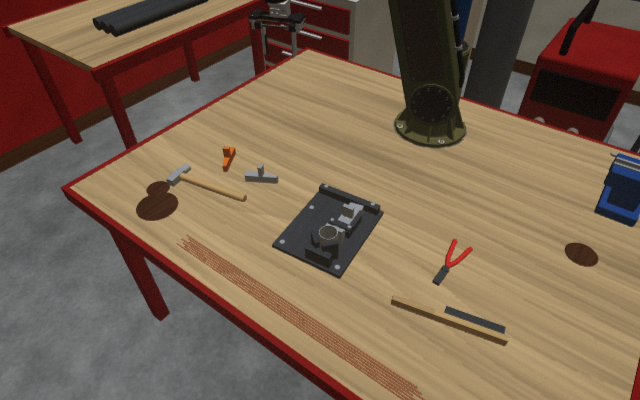

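The top view shows world +x up and +y left. The plate is at about (312,198), the steel wedge at (405,213), the orange look-alike at (456,216) and the pipe at (296,174). The scene view shows the wedge standing upright with its tab up at (262,176). Next I'll measure them.

Run:
```python
from h import *
c=load('top0'); I=c['pixels']; P=cloud(c)
hsv=cv2.cvtColor(I,cv2.COLOR_RGB2HSV)
# plate: not wood
def reg(m,u0,u1,v0,v1):
    z=np.zeros_like(m); z[v0:v1,u0:u1]=m[v0:v1,u0:u1]; return z
sat=hsv[:,:,1]
for nm,box in(('plate',(255,365,140,260)),('wedge',(380,430,195,232))):
    m=reg((sat<75).astype(np.uint8),*box)
    ks,_=cv2.findContours(m,0,1); k=max(ks,key=cv2.contourArea)
    r=cv2.minAreaRect(k); print(nm,cv2.contourArea(k),r)
    b=cv2.boxPoints(r); zz=.012
    W=np.array([ray(c,u,v,zz)*1e3 for u,v in b]); print(W.round(1)); print('sides',np.linalg.norm(W[1]-W[0]),np.linalg.norm(W[2]-W[1]),'centre',W.mean(0).round(1))
v=P[195:232,380:430].reshape(-1,3)*1e3
for lo,hi in((15,32),(45,70)):
    s=v[(v[:,2]>lo)&(v[:,2]<hi)]; print(lo,hi,len(s),s.mean(0).round(1),np.median(s[:,2]))
    a,ev=np.linalg.eigh(np.cov(s[:,:2].T)); print(a,ev[:,1],s[:,:2].min(0),s[:,:2].max(0))
o=[]
for n,t,bx in(('top','top0',(260,135,360,255)),('top','top0',(375,190,475,240)),):
    u0,v0,u1,v1=bx; o.append(cv2.resize(load(t)['pixels'][v0:v1,u0:u1,::-1],None,fx=4,fy=4,interpolation=2))
s=load('scene0')['pixels'][175:280,220:400,::-1]
im=np.zeros((600,800,3),np.uint8); im[:480,:400]=o[0]; im[:200,400:]=o[1]; s=cv2.resize(s,(400,233),interpolation=2); im[200:433,400:]=s
cv2.imwrite('pics/crop0.png',im)
```

```text
plate 5636.0 ((309.9781494140625, 197.75193786621094), (85.81365966796875, 68.0884017944336), 84.95755004882812)
[[ 739.4  119.7   12. ]
 [ 761.2  -88.3   12. ]
 [ 499.8 -114.9   12. ]
 [ 478.2   90.6   12. ]]
sides 209.1093006383888 262.71295056066396 centre [619.6   1.8  12. ]
wedge 246.5 ((406.1000671386719, 214.20001220703125), (10.28591251373291, 34.882659912109375), 63.43495178222656)
[[ 562.9 -237.3   12. ]
 [ 612.  -331.8   12. ]
 [ 584.2 -345.9   12. ]
 [ 535.2 -251.4   12. ]]
sides 106.54163269667237 31.168811504108746 centre [ 573.6 -291.6   12. ]
15 32 189 [ 576.3 -294.6   23.5] 23.497961448065006
[ 41.05784072 945.28617076] [-0.436569    0.89967078] [ 548.78835457 -337.43784095] [ 604.58797702 -242.37831028]
45 70 31 [ 573.3 -288.    56.3] 56.373692460487725
[13.91668316 34.94518906] [-0.89068318 -0.45462454] [ 563.46460164 -295.41167314] [ 583.80069944 -279.01261792]
```

View pics/crop0.png

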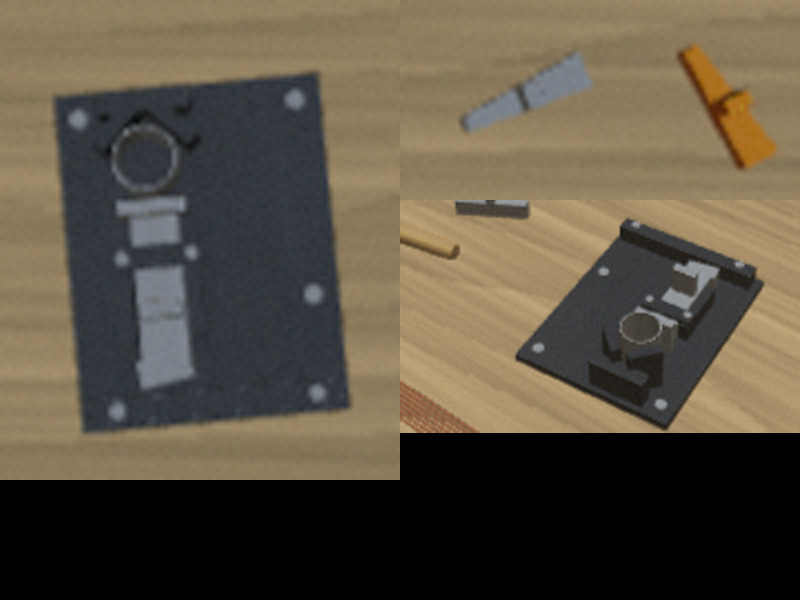

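The crop confirms the layout. The wedge's thin end is at crop (462,125) toward world +y, with its ramp on the +x side. The bar's push plate is near crop (160,300), and the pipe at (145,157) sits just short of the vee.

```bash
cat >> h.py <<'E'
def blob(tag,box,lo,hi):
    u0,v0,u1,v1=box; s=(cloud(load(tag))[v0:v1,u0:u1].reshape(-1,3))*1e3
    return s[(s[:,2]>lo)&(s[:,2]<hi)]
def fx(P,o=(596.3,32.0),y=.105):
    c,s=np.cos(y),np.sin(y); d=np.array(P)[...,:2]-o; return np.stack([d[...,0]*c+d[...,1]*s,-d[...,0]*s+d[...,1]*c],-1)
def wd(P,o=(596.3,32.0),y=.105):
    c,s=np.cos(y),np.sin(y); x,yy=P; return np.array([o[0]+c*x-s*yy,o[1]+s*x+c*yy])
E
python3 - <<'E'
from h import *
B=(265,140,355,255)
for t,bx in(('top0',B),('scene0',(270,180,390,280))):
    print(t)
    for nm,lo,hi,xr,yr in(('plate72',64,80,(-60,20),(-30,30)),('jaw60',52,66,(35,66),(-30,30)),('pipe77',68,90,(60,130),(-40,40)),('fence36',28,45,(-115,-78),(-140,70)),('tail36',28,45,(-78,-40),(-35,35))):
        s=blob(t,bx,lo,hi); f=fx(s); k=(f[:,0]>xr[0])&(f[:,0]<xr[1])&(f[:,1]>yr[0])&(f[:,1]<yr[1]); s,f=s[k],f[k]
        if len(f): print(nm,len(f),'mid',((f.min(0)+f.max(0))/2).round(1),'mean',f.mean(0).round(1),'z',np.median(s[:,2]).round(1),'min',f.min(0).round(1),'max',f.max(0).round(1))
# wedge: top cloud at z~24, edges by line fit
for t,bx in(('top0',(380,195,430,232)),('scene0',(240,160,285,190))):
    s=blob(t,bx,17,32)
    a,ev=np.linalg.eigh(np.cov(s[:,:2].T)); e=ev[:,1]*np.sign(ev[1,1]); n=np.array([e[1],-e[0]])
    m=s[:,:2].mean(0); q=(s[:,:2]-m)@np.stack([e,n],1)
    bins=np.arange(-42,43,7.); lo=[];hi=[]
    for b in bins:
        w=q[abs(q[:,0]-b)<4,1]; lo.append(w.min());hi.append(w.max())
    cy=np.arctan2(-e[0],e[1]); pl=np.polyfit(bins,lo,1);ph=np.polyfit(bins,hi,1)
    print(t,'wedge centreline rot',cy,'z',np.median(s[:,2]),'back yaw',cy-np.arctan(pl[0]),'ramp',cy-np.arctan(ph[0]),'ext',q.min(0),q.max(0),'mid of ext',m+e*(q[:,0].min()+q[:,0].max())/2)
    s=blob(t,bx,48,75); print('tab',len(s),s.mean(0).round(1),((s.min(0)+s.max(0))/2).round(1))
    s=blob(t,bx,-5,99)
    print(np.percentile(s[:,2],[5,50,99]))
E
```

```text
top0
plate72 42 mid [-24.4   0.6] mean [-24.5   0.4] z 71.1 min [-30.4 -13.1] max [-18.4  14.4]
jaw60 64 mid [55.1  2. ] mean [52.6  2.4] z 59.5 min [ 46.8 -22. ] max [63.4 26.1]
pipe77 143 mid [96.2  1.5] mean [103.9   2.4] z 72.4 min [ 63.5 -35.5] max [128.8  38.4]
fence36 429 mid [-92.4 -33.9] mean [-96.1 -33.9] z 35.4 min [-106.6 -129.1] max [-78.3  61.3]
tail36 174 mid [-59.   1.] mean [-57.6   1.9] z 35.2 min [-77.9 -30.7] max [-40.1  32.7]
scene0
plate72 56 mid [-21.2   4.7] mean [-20.3   5. ] z 71.2 min [-28.8 -10. ] max [-13.7  19.3]
jaw60 56 mid [56.9  4.1] mean [55.7 11.9] z 59.5 min [ 47.9 -21.2] max [65.9 29.4]
pipe77 250 mid [97.2  2.5] mean [103.2   5. ] z 72.6 min [ 64.5 -34. ] max [130.   38.9]
fence36 438 mid [-92.6 -31.2] mean [-92.  -27.9] z 35.6 min [-107.  -126.4] max [-78.1  64.1]
tail36 107 mid [-58.9   3.2] mean [-61.3  10.8] z 35.8 min [-76.8 -27.2] max [-40.9  33.7]
top0 wedge centreline rot 0.4532945585445392 z 23.521946260170978 back yaw 0.3514747433615904 ramp 0.5302369547173078 ext [-42.68471167 -13.89433551] [57.37691012 13.23218932] mid of ext [ 573.15160329 -288.31820151]
tab 30 [ 573.2 -288.2   56.6] [ 573.6 -287.2   56.6]
[-4.12956047  0.52085979 56.15169075]
scene0 wedge centreline rot 0.4484208962402393 z 24.033708389457363 back yaw 0.4067958944744995 ramp 0.5234917587491354 ext [-48.23976809 -19.06665084] [52.40095693 11.83797096] mid of ext [ 576.96394452 -284.51175823]
tab 30 [ 574.8 -284.1   56. ] [ 573.2 -285.1   54.8]
[-2.34312044  1.36095105 56.75821126]
```

```bash
python3 -m creep '{"translation":[[21,34,0],[43,67,0],[64,101,0],[86,135,0],[107,168,0]],"yaw":[-0.05,-0.1,-0.15,-0.2,-0.275],"gripper":[255,255,255,255,255]}' 20
python3 -m creep '{"translation":[[21,34,0],[43,67,0],[64,101,0],[86,135,0],[107,168,0]],"yaw":[0,0,0,0,0],"gripper":[255,255,255,255,255]}'
```

```text
time_s: 0.52
ee_pos: [0.3113, -0.3407, 0.2237]
eef_rot: [-3.14, 0.0, 0.102]
force: [0.1, -0.0, -0.3]
grip_width: 0.0639
time_s: 0.93
ee_pos: [0.4189, -0.1707, 0.2237]
eef_rot: [-3.14, 0.0, 0.102]
force: [1.1, -0.8, 0.4]
grip_width: 0.0307
```

```bash
python3 -m creep '{"translation":[[21,33,0],[42,66,0],[63,99,0],[84,132,0],[105,165,0]],"yaw":[0,0,0,0,0],"gripper":[255,255,255,255,255]}'
python3 -m creep '{"translation":[[21,32,0],[21,32,-40],[21,32,-80],[21,32,-110],[21,32,-110]],"yaw":[0,0,0,0,0],"gripper":[255,255,255,255,255]}'
python3 - <<'E'
from h import *
c=snap('scene','s1'); im=cv2.resize(c['pixels'][140:280,240:420,::-1],None,fx=4,fy=4,interpolation=2); cv2.imwrite('pics/s1c.png',im)
p=ctrl.get_obs()['ee_pos']*1e3; print(p,fx(p))
E
```

```text
time_s: 1.35
ee_pos: [0.5245, -0.0037, 0.2236]
eef_rot: [-3.14, 0.0, 0.103]
force: [0.8, -0.6, 0.3]
grip_width: 0.0009
time_s: 1.77
ee_pos: [0.5425, 0.0285, 0.1076]
eef_rot: [-3.139, 0.01, 0.103]
force: [-0.6, -0.3, -0.5]
grip_width: 0.0005
[544.09321832  28.35359506 111.32878759] [-52.30142548   1.84532239]
```

View pics/s1c.png

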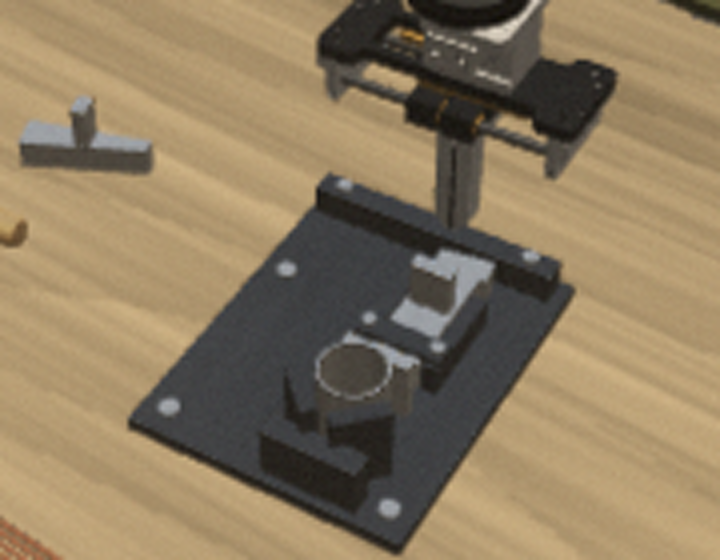

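The closed fingers, crop (458,190), hang above the bar's tail behind the push plate at (433,280). I'll lower them and creep forward.

```bash
python3 -m creep '{"translation":[[0,0,-25],[0,0,-49],[0,0,-49],[0,0,-49]],"yaw":[0,0,0,0],"gripper":[255,255,255,255]}'
python3 -m creep '{"translation":[[4,0.4,0],[8,0.8,0],[12,1.2,0],[14,1.4,0],[14,1.4,0]],"yaw":[0,0,0,0,0],"gripper":[255,255,255,255,255]}'
python3 -m creep '{"translation":[[2,0.2,0],[4,0.4,0],[6,0.6,0],[8,0.8,0],[8,0.8,0]],"yaw":[0,0,0,0,0],"gripper":[255,255,255,255,255]}'
```

```text
time_s: 2.15
ee_pos: [0.5447, 0.0282, 0.064]
eef_rot: [-3.14, 0.005, 0.102]
force: [0.5, -0.3, 0.1]
grip_width: 0.0007
time_s: 2.57
ee_pos: [0.5594, 0.0297, 0.0645]
eef_rot: [-3.14, 0.004, 0.102]
force: [0.2, -0.6, 0.3]
grip_width: 0.0002
time_s: 2.98
ee_pos: [0.5663, 0.0304, 0.0643]
eef_rot: [-3.139, 0.008, 0.103]
force: [-12.0, -0.5, 6.5]
grip_width: 0.0004
```

```bash
python3 -m creep '{"translation":[[0,0,0]],"yaw":[0],"gripper":[255]}'
python3 - <<'E'
from h import *
c=snap('scene','s2'); im=cv2.resize(c['pixels'][140:280,240:420,::-1],None,fx=4,fy=4,interpolation=2); cv2.imwrite('pics/s2c.png',im)
o=ctrl.get_obs(); print(o['ee_pos'],o['force'])
E
```

```text
time_s: 3.07
ee_pos: [0.566, 0.0304, 0.0642]
eef_rot: [-3.139, 0.009, 0.103]
force: [0.0, -0.5, -0.2]
grip_width: 0.0003
[0.56606223 0.03038304 0.06415318] [-4.16564745  0.18697141  0.5489779 ]
```

View pics/s2c.png

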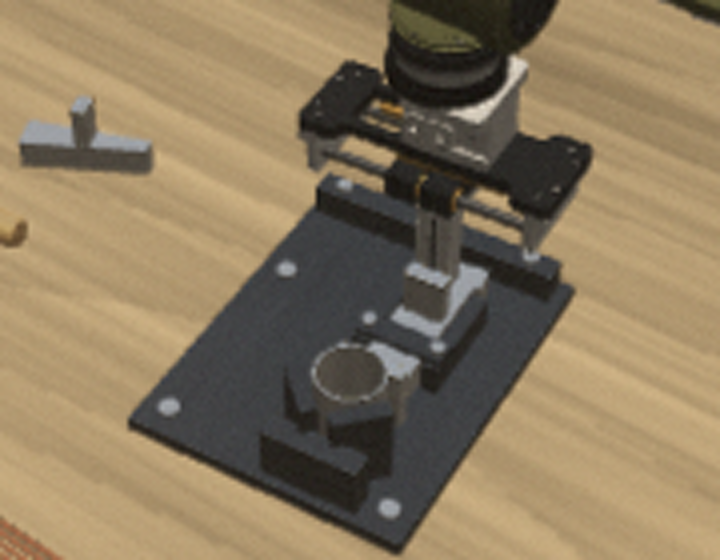

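The fingers now touch the push plate, crop (430,290), and the bar has moved a little. The 12 N was a transient. I'll keep creeping slowly.

```bash
for i in 1; do python3 -m creep '{"translation":[[1,0.1,0],[2,0.2,0],[3,0.3,0],[3,0.3,0]],"yaw":[0,0,0,0],"gripper":[255,255,255,255]}'; python3 -m creep '{"translation":[[1,0.1,0],[2,0.2,0],[2,0.2,0]],"yaw":[0,0,0],"gripper":[255,255,255]}';python3 -m creep '{"translation":[[1,0.1,0],[2,0.2,0],[2,0.2,0]],"yaw":[0,0,0],"gripper":[255,255,255]}';done
```

```text
time_s: 3.45
ee_pos: [0.5664, 0.0305, 0.0637]
eef_rot: [-3.139, 0.017, 0.103]
force: [-24.7, -2.3, 12.9]
grip_width: 0.0007
time_s: 3.7
ee_pos: [0.5664, 0.0305, 0.0633]
eef_rot: [-3.139, 0.023, 0.103]
force: [-20.5, -2.6, 12.1]
grip_width: 0.0001
time_s: 3.95
ee_pos: [0.5663, 0.0305, 0.0631]
eef_rot: [-3.139, 0.029, 0.103]
force: [-21.7, -2.2, 12.3]
grip_width: -0.0001
```

```bash
python3 -m creep '{"translation":[[-3,-0.3,0],[-8,-0.8,0],[-10,-1,30],[-10,-1,65],[-10,-1,105]],"yaw":[0,0,0,0,0],"gripper":[255,255,255,255,255]}'
python3 -m creep '{"translation":[[-15,-35,20],[-30,-70,20],[-50,-105,20],[-50,-140,20],[-50,-175,20]],"yaw":[0,0,0,0.1,0.2],"gripper":[140,140,140,140,140]}'
python3 - <<'E'
from h import *
snap('top','t3');c=snap('scene','s3')
for t,bx in(('top3','a'),):
  pass
for t,bx in(('t3',(265,140,355,255)),('s3',(270,180,390,280)),('top0',(265,140,355,255)),('scene0',(270,180,390,280))):
    for nm,lo,hi,xr,yr in(('plate72',64,80,(-60,30),(-30,30)),('jaw60',52,66,(35,85),(-16,16)),('pipe',71,90,(60,112),(-40,40))):
        s=blob(t,bx,lo,hi); f=fx(s); k=(f[:,0]>xr[0])&(f[:,0]<xr[1])&(f[:,1]>yr[0])&(f[:,1]<yr[1]); f=f[k]
        if len(f): print(t,nm,len(f),'mid',((f.min(0)+f.max(0))/2).round(1),'mean',f.mean(0).round(1),f.min(0).round(1),f.max(0).round(1))
a=cv2.resize(load('t3')['pixels'][145:250,265:355,::-1],None,fx=4.5,fy=4.5,interpolation=2)
b=cv2.resize(c['pixels'][180:280,270:390,::-1],None,fx=3.3,fy=3.3,interpolation=2)
im=np.zeros((480,805,3),np.uint8);im[:a.shape[0],:a.shape[1]]=a;im[:b.shape[0],405:405+b.shape[1]]=b;cv2.imwrite('pics/c3.png',im[:,:800])
o=ctrl.get_obs();print(o['ee_pos'],o['force'],o['eef_rot'])
E
```

```text
time_s: 4.37
ee_pos: [0.5556, 0.0295, 0.1684]
eef_rot: [-3.138, 0.031, 0.103]
force: [0.1, -1.1, 0.6]
grip_width: 0.0003
time_s: 4.78
ee_pos: [0.505, -0.1471, 0.1891]
eef_rot: [-3.14, 0.029, 0.307]
force: [0.5, -0.3, 0.2]
grip_width: 0.0305
t3 plate72 45 mid [-15.5   1.2] mean [-15.4   0.5] [-21.6 -13.7] [-9.4 16.2]
t3 jaw60 39 mid [65.   0.2] mean [61.8 -0.7] [ 56.3 -14.5] [73.8 15. ]
t3 pipe 66 mid [89.1  1.2] mean [96.3  2.4] [ 66.3 -35.5] [111.9  38. ]
s3 plate72 61 mid [-13.1   4.3] mean [-12.2   4.8] [-20.4 -11. ] [-5.8 19.5]
s3 jaw60 50 mid [71.2 -0.7] mean [72.9 -2.7] [ 60.  -15.6] [82.3 14.3]
s3 pipe 119 mid [89.4  3.6] mean [93.5  4.6] [ 66.9 -32.4] [112.   39.6]
top0 plate72 42 mid [-24.4   0.6] mean [-24.5   0.4] [-30.4 -13.1] [-18.4  14.4]
top0 jaw60 45 mid [58.8 -0.7] mean [53.7 -0.8] [ 47.2 -15.7] [70.4 14.3]
top0 pipe 69 mid [87.7  2.8] mean [94.2  4.2] [ 63.5 -32.6] [111.9  38.1]
scene0 plate72 56 mid [-21.2   4.7] mean [-20.3   5. ] [-28.8 -10. ] [-13.7  19.3]
scene0 jaw60 60 mid [63.7  0.1] mean [65.1 -1. ] [ 48.  -15.5] [79.3 15.7]
scene0 pipe 124 mid [88.2  2.7] mean [94.2  5.4] [ 64.5 -33.4] [112.   38.9]
[ 0.50531905 -0.14932814  0.18855937] [-1.36634122  0.53161798  0.41002371] [-3.13974291  0.03001995  0.30436386]
```

View pics/c3.png

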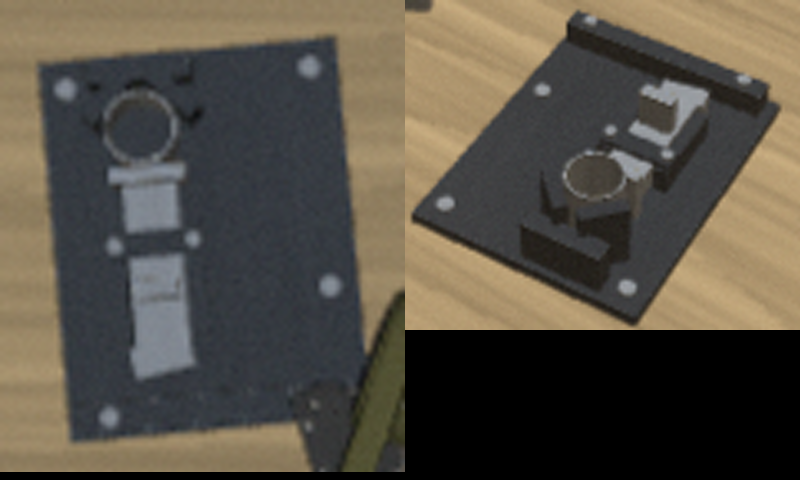

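The top view (jaw at crop (147,175), pipe at (141,125)) shows the jaw against the pipe and the pipe in the vee. The bar moved about 9 mm and then held against 22 N. Next is the wedge.

```bash
python3 -m creep '{"translation":[[17,-34,0],[34,-68,0],[51,-102,0],[69,-137,0],[69,-137,0]],"yaw":[0.02,0.04,0.066,0.066,0.066],"gripper":[140,140,140,140,140]}'
python3 -m creep '{"translation":[[0,0,-35],[0,0,-70],[0,0,-80],[0,0,-80]],"yaw":[0,0,0,0],"gripper":[140,140,140,140]}'
python3 - <<'E'
from h import *
a=snap('top','t4');c=snap('scene','s4')
p=ctrl.get_obs(); e=p['ee_pos'];print(e,p['eef_rot'],p['grip_width'])
for t,bx in(('s4',(235,150,290,192)),):
    s=blob(t,bx,50,60);print(s.mean(0),len(s))
print(proj(c,e),proj(c,(.574,-.2865,.058)))
cv2.imwrite('pics/c4.png',cv2.resize(c['pixels'][110:210,210:330,::-1],None,fx=5,fy=5,interpolation=2))
E
```

```text
time_s: 5.3
ee_pos: [0.5757, -0.2906, 0.1869]
eef_rot: [-3.14, 0.03, 0.366]
force: [-0.5, -0.3, -0.0]
grip_width: 0.0424
time_s: 5.63
ee_pos: [0.5747, -0.2893, 0.1042]
eef_rot: [-3.136, 0.033, 0.366]
force: [1.1, 0.2, 0.2]
grip_width: 0.0425
[ 0.57636451 -0.29039911  0.10862715] [-3.14134552  0.02915781  0.36616759] 0.04237473320292579
[ 575.8171065  -283.56397436   56.36881726] 27
(np.float64(256.49162297013254), np.float64(152.4580314743403)) (np.float64(259.8549032526226), np.float64(165.94040273561237))
```

View pics/c4.png

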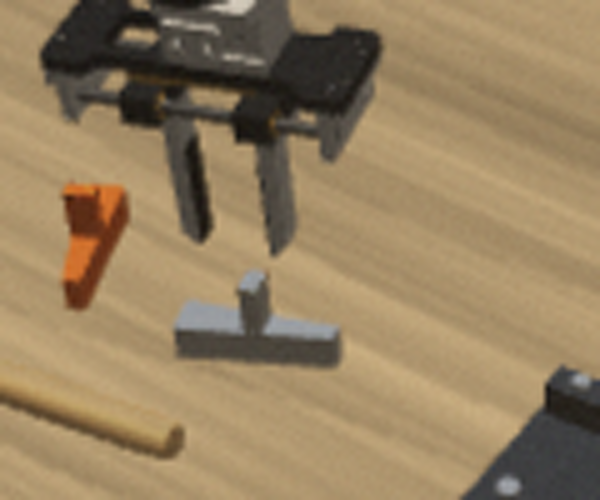

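The fingers straddle the tab (crop (255,290)) with room on both sides, and the look-alike is clear.

```bash
python3 -m creep '{"translation":[[-1,4,-30],[-1,4,-55],[-1,4,-61],[-1,4,-61]],"yaw":[0,0,0,0],"gripper":[140,140,140,140]}'
python3 -m creep '{"translation":[[0,0,0],[0,0,0],[0,0,0],[0,0,0],[0,0,0]],"yaw":[0,0,0,0,0],"gripper":[255,255,255,255,255]}' 30
python3 -m creep '{"translation":[[0,0,0],[0,0,0],[0,0,0],[0,0,0]],"yaw":[0,0,0,0],"gripper":[255,255,255,255]}' 30
```

```text
time_s: 6.07
ee_pos: [0.5755, -0.2862, 0.0481]
eef_rot: [-3.141, 0.029, 0.366]
force: [0.4, 0.7, 0.3]
grip_width: 0.0426
time_s: 6.48
ee_pos: [0.5758, -0.2864, 0.0489]
eef_rot: [3.141, 0.029, 0.366]
force: [1.1, -2.0, 1.5]
grip_width: 0.0124
time_s: 6.82
ee_pos: [0.5757, -0.2864, 0.0489]
eef_rot: [3.141, 0.029, 0.366]
force: [-1.4, 0.5, 0.5]
grip_width: 0.0121
```

```bash
python3 -m creep '{"translation":[[0,0,20],[0,0,50],[-4,25,80],[-8,50,80],[-12,75,80]],"yaw":[0,0,-0.05,-0.1,-0.15],"gripper":[255,255,255,255,255]}'
python3 -m creep '{"translation":[[-6,38,0],[-12,76,0],[-18,114,0],[-26,151,0],[-26,151,0]],"yaw":[-0.05,-0.11,-0.11,-0.11,-0.11],"gripper":[255,255,255,255,255]}'
python3 - <<'E'
from h import *
t=snap('top','t5');c=snap('scene','s5')
p=ctrl.get_obs();e=p['ee_pos']*1e3;print(e,fx(e),p['eef_rot'],p['force'],p['grip_width'])
cv2.imwrite('pics/c5.png',cv2.resize(c['pixels'][110:260,220:400,::-1],None,fx=4,fy=4,interpolation=2))
E
```

```text
time_s: 7.23
ee_pos: [0.5639, -0.2109, 0.1303]
eef_rot: [3.14, 0.027, 0.213]
force: [-0.2, 0.1, -6.1]
grip_width: 0.0118
time_s: 7.65
ee_pos: [0.5364, -0.0545, 0.1299]
eef_rot: [-3.141, 0.028, 0.107]
force: [0.0, -0.8, -4.1]
grip_width: 0.0117
[537.67489387 -58.7107769  130.21663178] [-67.80937175 -84.06686159] [3.13998556 0.02703684 0.10528052] [ 0.44339961  0.26095494 -6.07606613] 0.011678193205717446
```

View pics/c5.png

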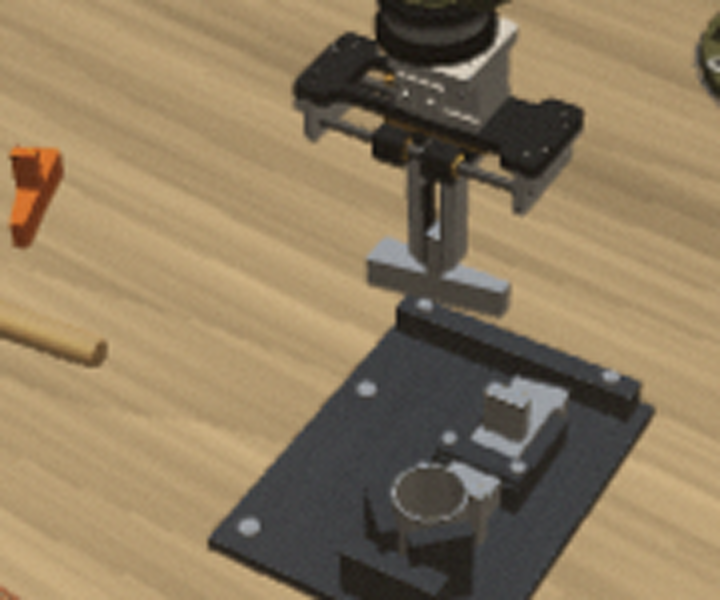

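The wedge hangs level with its thin end toward the bar, crop (490,290). I'll check its offset from the TCP before lowering.

Run:
```python
from h import *
s=blob('s5',(300,160,355,192),80,112); f=fx(s)
k=(f[:,0]>-95)&(f[:,0]<-40)&(f[:,1]>-140)&(f[:,1]<-20); f=f[k];s=s[k]; print(len(f),f.min(0),f.max(0),np.percentile(s[:,2],[3,50,97]))
# ramp face fit (side): x vs y for z 83..101
q=f[(s[:,2]>85)&(s[:,2]<100)]
q=q[abs(q[:,0]-np.median(q[:,0]))<18]; p=np.polyfit(q[:,1],q[:,0],1); print(len(q),p,'x at y=-84:',np.polyval(p,-84),'expect slope -.161; wedge origin x = that -10')
```

```text
365 [ -82.49751905 -131.39237777] [-50.17285261 -29.99750262] [ 82.52564136 100.10900183 107.90987793]
146 [ -0.17527417 -74.83155883] x at y=-84: -60.108528315709464 expect slope -.161; wedge origin x = that -10
```

```bash
python3 -m creep '{"translation":[[2,0,-30],[2,0,-50],[2,0,-60],[2,0,-64],[2,0,-65]],"yaw":[0,0,0,0,0],"gripper":[255,255,255,255,255]}'
python3 -m creep '{"translation":[[0,0,-1],[0,0,-2],[0,0,-3],[0,0,-3]],"yaw":[0,0,0,0],"gripper":[255,255,255,255]}'
```

```text
time_s: 8.17
ee_pos: [0.5396, -0.0594, 0.0648]
eef_rot: [3.14, 0.028, 0.104]
force: [-0.1, 0.3, -5.7]
grip_width: 0.0119
time_s: 8.5
ee_pos: [0.5398, -0.0595, 0.0622]
eef_rot: [3.14, 0.027, 0.104]
force: [0.6, 0.2, -5.6]
grip_width: 0.0115
```

```bash
python3 -m creep '{"translation":[[0,0,-1],[0,0,-1.5],[0,0,-1.5]],"yaw":[0,0,0],"gripper":[255,255,255]}'
python3 -m creep '{"translation":[[-1,-0.1,0],[-2,-0.2,0],[-3,-0.3,0],[-3,-0.3,0]],"yaw":[0,0,0,0],"gripper":[255,255,255,255]}'
```

```text
time_s: 8.75
ee_pos: [0.54, -0.0595, 0.0609]
eef_rot: [3.14, 0.027, 0.104]
force: [0.2, -0.8, -4.6]
grip_width: 0.0117
time_s: 9.08
ee_pos: [0.5368, -0.0598, 0.061]
eef_rot: [3.14, 0.027, 0.104]
force: [-0.5, -0.1, -4.6]
grip_width: 0.0119
```

```bash
python3 -m creep '{"translation":[[-1,-0.1,-0.5],[-2,-0.2,-1],[-2,-0.2,-1]],"yaw":[0,0,0],"gripper":[255,255,255]}'
python3 -m creep '{"translation":[[-1,-0.1,0],[-1.5,-0.15,0],[-1.5,-0.15,0]],"yaw":[0,0,0],"gripper":[255,255,255]}'
```

```text
time_s: 9.33
ee_pos: [0.5356, -0.06, 0.0609]
eef_rot: [3.139, 0.024, 0.104]
force: [1.8, 0.7, 4.9]
grip_width: 0.0113
time_s: 9.58
ee_pos: [0.534, -0.0602, 0.0609]
eef_rot: [3.139, 0.024, 0.104]
force: [0.6, -0.0, 0.3]
grip_width: 0.0122
```

```bash
python3 -m creep '{"translation":[[-1,-0.1,0],[-1.5,-0.15,0],[-1.5,-0.15,0]],"yaw":[0,0,0],"gripper":[255,255,255]}'
python3 -m creep '{"translation":[[-1,-0.1,0],[-1.5,-0.15,0],[-1.5,-0.15,0]],"yaw":[0,0,0],"gripper":[255,255,255]}'
```

```text
time_s: 9.83
ee_pos: [0.5328, -0.0603, 0.061]
eef_rot: [3.139, 0.023, 0.104]
force: [5.3, 1.1, -3.1]
grip_width: 0.012
time_s: 10.08
ee_pos: [0.5323, -0.0604, 0.0611]
eef_rot: [3.139, 0.02, 0.104]
force: [9.9, 2.0, -5.6]
grip_width: 0.0117
```

The wedge is against the fence: +x reaction of 10 N, TCP at about x -73 and y -85 in the fixture frame. I'll ease off and slide it along +y.

```bash
python3 -m creep '{"translation":[[0.8,0,0],[0.3,5,0],[-0.5,12,0],[-1.1,18,0],[-1.1,18,0]],"yaw":[0,0,0,0,0],"gripper":[255,255,255,255,255]}'
python3 -m creep '{"translation":[[-0.6,6,0],[-1.2,12,0],[-1.8,18,0],[-2.1,20,0],[-2.1,20,0]],"yaw":[0,0,0,0,0],"gripper":[255,255,255,255,255]}'
```

```text
time_s: 10.5
ee_pos: [0.5309, -0.041, 0.0611]
eef_rot: [3.139, 0.021, 0.105]
force: [0.5, 0.7, -0.4]
grip_width: 0.0119
time_s: 10.92
ee_pos: [0.5287, -0.0203, 0.0611]
eef_rot: [3.14, 0.021, 0.106]
force: [-0.7, 0.7, -0.5]
grip_width: 0.0118
```

```bash
python3 -m creep '{"translation":[[-0.4,4,0],[-0.8,8,0],[-1.2,12,0],[-1.6,15,0],[-1.6,15,0]],"yaw":[0,0,0,0,0],"gripper":[255,255,255,255,255]}'
python3 -m creep '{"translation":[[-0.2,2,0],[-0.4,4,0],[-0.4,4,0]],"yaw":[0,0,0],"gripper":[255,255,255]}'
python3 -m creep '{"translation":[[-0.2,2,0],[-0.3,3,0],[-0.3,3,0]],"yaw":[0,0,0],"gripper":[255,255,255]}'
```

```text
time_s: 11.33
ee_pos: [0.527, -0.0046, 0.0611]
eef_rot: [3.14, 0.021, 0.106]
force: [1.3, 1.3, -0.0]
grip_width: 0.0115
time_s: 11.58
ee_pos: [0.5265, -0.0003, 0.061]
eef_rot: [3.14, 0.021, 0.107]
force: [0.0, 1.8, -0.5]
grip_width: 0.0115
time_s: 11.83
ee_pos: [0.5261, 0.0029, 0.061]
eef_rot: [3.14, 0.021, 0.107]
force: [-0.4, 0.0, -0.8]
grip_width: 0.0118
```

```bash
python3 -m creep '{"translation":[[-0.1,1,0],[-0.2,2,0],[-0.2,2,0]],"yaw":[0,0,0],"gripper":[255,255,255]}'
python3 -m creep '{"translation":[[-0.1,1,0],[-0.2,2,0],[-0.2,2,0]],"yaw":[0,0,0],"gripper":[255,255,255]}'
python3 -m creep '{"translation":[[-0.1,1,0],[-0.2,2,0],[-0.2,2,0]],"yaw":[0,0,0],"gripper":[255,255,255]}'
```

```text
time_s: 12.08
ee_pos: [0.5258, 0.005, 0.061]
eef_rot: [3.14, 0.021, 0.107]
force: [-1.4, -1.7, 1.8]
grip_width: 0.012
time_s: 12.33
ee_pos: [0.5254, 0.007, 0.061]
eef_rot: [3.14, 0.022, 0.107]
force: [-3.4, -1.7, 1.5]
grip_width: 0.0118
time_s: 12.58
ee_pos: [0.5252, 0.0088, 0.061]
eef_rot: [3.14, 0.022, 0.107]
force: [-1.3, -5.1, 2.3]
grip_width: 0.0116
```

Contact is building, so I'll continue in 1 mm steps.

```bash
python3 -m creep '{"translation":[[-0.1,1,0],[-0.1,1,0]],"yaw":[0,0],"gripper":[255,255]}'
python3 -m creep '{"translation":[[-0.1,1,0],[-0.1,1,0]],"yaw":[0,0],"gripper":[255,255]}'
python3 -m creep '{"translation":[[-0.1,1,0],[-0.1,1,0]],"yaw":[0,0],"gripper":[255,255]}'
```

```text
time_s: 12.75
ee_pos: [0.5251, 0.0093, 0.0611]
eef_rot: [3.138, 0.022, 0.107]
force: [-2.3, -7.8, 0.8]
grip_width: 0.0119
time_s: 12.92
ee_pos: [0.5252, 0.0096, 0.0612]
eef_rot: [3.137, 0.022, 0.107]
force: [-1.4, -8.4, 0.6]
grip_width: 0.012
time_s: 13.08
ee_pos: [0.5252, 0.0098, 0.0612]
eef_rot: [3.136, 0.022, 0.107]
force: [-0.8, -9.5, 0.7]
grip_width: 0.0117
```

```bash
python3 -m creep '{"translation":[[-0.1,1,0],[-0.2,1.7,0]],"yaw":[0,0],"gripper":[255,255]}'
python3 -m creep '{"translation":[[-0.1,1,0],[-0.2,2,0]],"yaw":[0,0],"gripper":[255,255]}'
```

```text
time_s: 13.25
ee_pos: [0.5251, 0.0104, 0.0613]
eef_rot: [3.133, 0.022, 0.107]
force: [0.4, -15.3, 2.0]
grip_width: 0.0117
time_s: 13.42
ee_pos: [0.5251, 0.0109, 0.0615]
eef_rot: [3.131, 0.022, 0.107]
force: [-1.8, -20.0, 2.5]
grip_width: 0.0119
```

20 N gives hardly any advance, so it has jammed. I'll relax the push, release, rise and look.

```bash
python3 -m creep '{"translation":[[0,0,0],[0,0,0],[0,0,0],[0,0,0],[0,0,0]],"yaw":[0,0,0,0,0],"gripper":[255,200,160,150,150]}'
python3 -m creep '{"translation":[[0,0,20],[0,0,50],[0,0,85],[-10,-35,100],[-20,-70,110]],"yaw":[0,0,0,0,0],"gripper":[150,150,150,150,150]}'
python3 -m creep '{"translation":[[-15,-35,0],[-30,-70,0],[-45,-105,0],[-45,-140,0],[-45,-140,0]],"yaw":[0,0,0,0,0],"gripper":[150,150,150,150,150]}'
python3 - <<'E'
from h import *
snap('top','t6');c=snap('scene','s6')
for t,bx in(('t6',(265,140,355,255)),('s6',(270,180,390,280))):
    for nm,lo,hi,xr,yr in(('plate72',64,80,(-60,30),(-30,30)),('tab70',60,80,(-100,-60),(-60,60)),('pipe',71,90,(60,112),(-40,40)),('wedge',28,45,(-83,-40),(-90,70))):
        s=blob(t,bx,lo,hi); f=fx(s); k=(f[:,0]>xr[0])&(f[:,0]<xr[1])&(f[:,1]>yr[0])&(f[:,1]<yr[1]); f=f[k]
        if len(f): print(t,nm,len(f),'z',np.median(s[k,2]),'mid',((f.min(0)+f.max(0))/2).round(1),'mean',f.mean(0).round(1),f.min(0).round(1),f.max(0).round(1))
a=cv2.resize(load('t6')['pixels'][145:250,265:355,::-1],None,fx=4.5,fy=4.5,interpolation=2)
b=cv2.resize(c['pixels'][180:280,270:390,::-1],None,fx=3.3,fy=3.3,interpolation=2)
im=np.zeros((480,805,3),np.uint8);im[:a.shape[0],:a.shape[1]]=a;im[:b.shape[0],405:405+b.shape[1]]=b;cv2.imwrite('pics/c6.png',im[:,:800])
E
```

```text
time_s: 13.83
ee_pos: [0.5252, 0.0111, 0.0615]
eef_rot: [3.131, 0.021, 0.107]
force: [0.3, 0.3, -0.1]
grip_width: 0.0353
time_s: 14.25
ee_pos: [0.5059, -0.0587, 0.174]
eef_rot: [3.13, 0.018, 0.11]
force: [0.2, -1.0, 0.0]
grip_width: 0.0389
time_s: 14.67
ee_pos: [0.4602, -0.2032, 0.1743]
eef_rot: [3.129, 0.017, 0.106]
force: [0.9, 1.2, 0.2]
grip_width: 0.0387
t6 plate72 43 z 71.57191686542957 mid [-15.2   1. ] mean [-15.1   0.8] [-21.3 -13.8] [-9.1 15.8]
t6 tab70 29 z 70.12467522299194 mid [-75.6 -14.5] mean [-75.4 -15.2] [-84.6 -20.5] [-66.7  -8.6]
t6 pipe 64 z 74.66430388289389 mid [89.1  1.5] mean [94.8  4.8] [ 66.3 -35.5] [111.9  38.5]
t6 wedge 301 z 35.63131641546294 mid [-61.5 -15.8] mean [-64.1 -11.9] [-83.  -64.7] [-40.1  33.2]
s6 plate72 58 z 71.12377772738158 mid [-12.5   4.5] mean [-11.6   5.2] [-20.1  -9.9] [-4.9 18.9]
s6 tab70 42 z 68.91333975810748 mid [-73.8 -11.5] mean [-72.7 -10.4] [-84.2 -17.9] [-63.4  -5.1]
s6 pipe 119 z 73.98005618476823 mid [90.1  2.7] mean [94.5  3. ] [ 68.3 -33. ] [111.9  38.4]
s6 wedge 288 z 36.42087934652972 mid [-61.6 -18.2] mean [-66.1  -9.4] [-83.  -88.7] [-40.2  52.2]
```

View pics/c6.png

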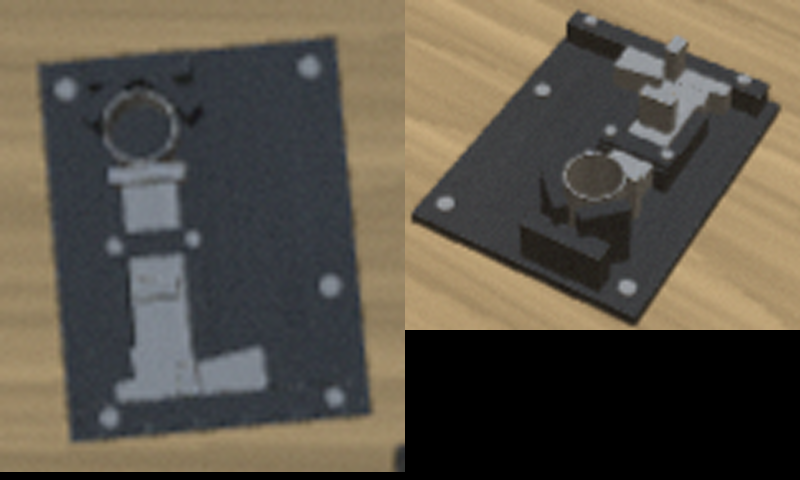

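The pictures show the wedge flat in the channel: top view (190,375), tab at about x -75, y -15. Its back is on the fence, its thin end has passed the bar's tail, and bar and pipe are unmoved since release. I'll do a quick check that everything is static and the bystanders haven't moved, then hand in.

Run:
```python
from h import *
a=load('top0')['pixels'].astype(int);b=load('t6')['pixels'].astype(int)
for n,(u0,v0,u1,v1) in dict(brush=(140,155,235,195),pliers=(190,195,220,255),hammer=(395,148,490,190),orange=(440,198,475,235)).items():
    print(n,(abs(a-b)[v0:v1,u0:u1].max(2)>60).sum())
c=snap('top','t7'); s=blob('t7',(265,140,355,255),60,80); f=fx(s); k=(f[:,0]<-60)&(f[:,0]>-100)&(abs(f[:,1])<60); print('tab',f[k].mean(0)); k=(f[:,0]>-50)&(f[:,0]<20)&(abs(f[:,1])<30);print('bar plate',f[k].mean(0))
print(ctrl.hand_in())
```

```text
brush 0
pliers 0
hammer 0
orange 0
tab [-75.74185449 -15.16634955]
bar plate [-15.2859387    0.52633189]
the job is handed in; nothing more can be done
None
```

I clamped the pipe stub and handed the job in at about 15 s on the robot's clock.

**Bar:** I pushed it about 9 mm with closed fingers until the jaw met the pipe and the pipe sat in the vee. It then held against a push that read 24.7 N at its highest, just inside the 25 N limit.

**Wedge:** I laid it flat in the channel, thin end leading and back against the fence. I slid it in until it jammed, with the push ending at about 20 N, then let go and backed off.

**Last checks:**
- The tab is at about x -75.6, y -15 mm in the fixture frame, right at the lower end of the expected jam range. My measurements are only good to about 2–3 mm.
- The wedge and bar had not shifted between the two pictures taken after release.
- The pipe still stands in the vee, and the pliers, brush, hammer and orange look-alike show no change in the top view.
- The bar's position reads 11.7 mm from the top camera and about 14.5 mm from the scene camera, against the 14–18 mm stated. I took the difference to be camera and frame error, because the bar would not move under load.
- I did not push the wedge again after letting go to confirm the jam.

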